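# Press a label holder home behind the lip of a laboratory riser shelf

### The job

Take the blue label holder out of its grey stand and push it down behind the front lip of the riser shelf, into the label pocket of the bay where the blue-lidded jar stands, until it is fully home on its springy seat. Press firmly but do not ram it, never push it down at either of the other bays, and leave the jars and the wash bottle where they stand. Finish while still gripping the holder and holding it pressed fully home: do not let go.

Things in the scene. Friction and masses are not known exactly. Their poses are not given: they have to be found in the camera images.
- holder: blue label holder, an upright plate 60 mm wide (its y), 96 mm tall (z), 0.08 kg, the same front and back. Origin at the centre of its lower edge. From the lower edge up: a plain blade 6 mm thick (its x) for 42 mm, a label frame 8 mm thick with a blank white label on both faces up to 66 mm, then a grip bar 14 mm thick up to 96 mm: pinch that bar across its thickness, its middle is 81 mm above the origin. It starts upright in the slot of the stand.
- stand: grey block fixed to the bench, 60 x 110 x 35 mm; origin at the centre of its underside. Its slot, 8 mm wide across x and 64 mm along y, holds the holder upright with its lower edge 7 mm above the bench; the slot walls end 35 mm above the bench, so lift the holder straight up by at least 30 mm.
- rack: wooden riser shelf fixed to the bench, 450 mm wide (its y, to the robot's left), board top 90 mm above the bench, 9 to 224 mm behind the lip (its +x, away from the robot). Its front edge is an aluminium lip with a blue wall behind; between them one open pocket per bay with black cheeks, 140 mm apart, white filling between the pockets. Origin on the bench under the middle pocket.
- bay_left (a point): top of the left label pocket (the robot's left, +y of the riser shelf): centre of the pocket's mouth, 98 mm above the bench, level with the top of the flared edges. The pocket is 10 mm across x and 68 mm along y of the riser shelf, flared about 5 mm wider all round in its top 8 mm; below the mouth lie 35 mm of free depth down to the springy seat, and 43 mm when the seat is fully down.
- bay_middle (a point): top of the middle label pocket (y = 0 of the riser shelf): centre of the pocket's mouth, 98 mm above the bench, level with the top of the flared edges. The pocket is 10 mm across x and 68 mm along y of the riser shelf, flared about 5 mm wider all round in its top 8 mm; below the mouth lie 35 mm of free depth down to the springy seat, and 43 mm when the seat is fully down.
- bay_right (a point): top of the right label pocket (the robot's right, -y of the riser shelf): centre of the pocket's mouth, 98 mm above the bench, level with the top of the flared edges. The pocket is 10 mm across x and 68 mm along y of the riser shelf, flared about 5 mm wider all round in its top 8 mm; below the mouth lie 35 mm of free depth down to the springy seat, and 43 mm when the seat is fully down.
- seat_left (a joint): how far the springy black seat at the bottom of the left pocket is pushed down, in m: 0 at rest, 0.008 fully down on a rigid stop. It starts to move at 3.5 N and needs 9 N to go fully down; it springs back up when let go.
- seat_middle (a joint): how far the springy black seat at the bottom of the middle pocket is pushed down, in m: 0 at rest, 0.008 fully down on a rigid stop. It starts to move at 3.5 N and needs 9 N to go fully down; it springs back up when let go.
- seat_right (a joint): how far the springy black seat at the bottom of the right pocket is pushed down, in m: 0 at rest, 0.008 fully down on a rigid stop. It starts to move at 3.5 N and needs 9 N to go fully down; it springs back up when let go.
- jar_blue: white jar with a blue lid, 48 mm across, 60 mm tall, standing on the riser shelf about 85 mm behind the lip in one of the three bays (which bay changes); origin at the centre of its underside. Leave it where it stands.
- jar_red: white jar with a red lid, 48 mm across, 60 mm tall, standing on the riser shelf about 85 mm behind the lip in one of the three bays (which bay changes); origin at the centre of its underside. Leave it where it stands.
- jar_yellow: white jar with a yellow lid, 48 mm across, 60 mm tall, standing on the riser shelf about 85 mm behind the lip in one of the three bays (which bay changes); origin at the centre of its underside. Leave it where it stands.
- wash_bottle: clear wash bottle with a white cap, 60 mm across, 150 mm tall, on the bench to the robot's right; origin at the centre of its underside. Leave it where it stands.

How it is judged (in metres and radians):
On the way, in this order (a step that is already met when the one before it is completed fails the run):
1. the holder is gripped and lifted clear of the stand (contact force between the fingers and holder above 1 N and z of holder in the frame of stand above 0.036 m), for 0.1 s.
2. the holder's lower edge is behind the lip, in the pocket of the bay with the blue-lidded jar (((horizontal distance between jar_blue and bay_left below 0.12 m and horizontal distance between holder and bay_left below 0.01 m and z of holder in the frame of rack below 0.086 m) or (horizontal distance between jar_blue and bay_middle below 0.12 m and horizontal distance between holder and bay_middle below 0.01 m and z of holder in the frame of rack below 0.086 m) or (horizontal distance between jar_blue and bay_right below 0.12 m and horizontal distance between holder and bay_right below 0.01 m and z of holder in the frame of rack below 0.086 m))), for 0.1 s.
At the end, for the whole second after the job is handed in: Holder upright (7 degrees) in the pocket by the blue-lidded jar, lower edge within 8 mm of the pocket centre and 30 mm or more below its mouth, still gripped, at rest, pressing the seat down at least 6 of 8 mm with over 4 N. Jars and wash bottle upright, within 20 mm of their start ((((horizontal distance between jar_blue and bay_left below 0.12 m and horizontal distance between holder and bay_left below 0.01 m and z of holder in the frame of rack below 0.068 m) and horizontal distance between holder and bay_left below 0.008 m and value of joint seat_left above 0.006 m and contact force between holder and seat_left above 4 N) or ((horizontal distance between jar_blue and bay_middle below 0.12 m and horizontal distance between holder and bay_middle below 0.01 m and z of holder in the frame of rack below 0.068 m) and horizontal distance between holder and bay_middle below 0.008 m and value of joint seat_middle above 0.006 m and contact force between holder and seat_middle above 4 N) or ((horizontal distance between jar_blue and bay_right below 0.12 m and horizontal distance between holder and bay_right below 0.01 m and z of holder in the frame of rack below 0.068 m) and horizontal distance between holder and bay_right below 0.008 m and value of joint seat_right above 0.006 m and contact force between holder and seat_right above 4 N)) and contact force between the fingers and holder above 1 N and angle between holder's own z axis and vertical below 0.12 rad and linear speed of holder below 0.02 m/s and distance of each of jar_blue, jar_red, jar_yellow, wash_bottle from where it was at the start of the episode below 0.02 m and angle between each of jar_blue, jar_red, jar_yellow, wash_bottle's own z axis and vertical below 0.3 rad); the arm keeps its last pose, push and grip.
It fails at once if the holder is pushed down on the seat of a bay without the blue-lidded jar ((not (horizontal distance between jar_blue and bay_left below 0.12 m) and value of joint seat_left above 0.003 m) or (not (horizontal distance between jar_blue and bay_middle below 0.12 m) and value of joint seat_middle above 0.003 m) or (not (horizontal distance between jar_blue and bay_right below 0.12 m) and value of joint seat_right above 0.003 m)).
It fails at once if the holder is rammed: more than 60 N on a seat (contact force between holder and seat_left above 60 N or contact force between holder and seat_middle above 60 N or contact force between holder and seat_right above 60 N).
It fails at once if a jar or the wash bottle is shifted by more than 20 mm or tipped (not (distance of each of jar_blue, jar_red, jar_yellow, wash_bottle from where it was at the start of the episode below 0.02 m and angle between each of jar_blue, jar_red, jar_yellow, wash_bottle's own z axis and vertical below 0.3 rad)).
It also fails if it takes over 48 s, if anything falls off the work surface, if the arm or the gripper's body presses on something with over 40 N, if the wrist force passes 120 N, or if a joint passes its speed limit or range.

### The arm

A 7-joint arm with a two-finger parallel gripper is mounted at the origin on the work surface. World frame = base frame: x ahead of the robot, y to its left, z up, the work surface at z = 0. Lengths are in mm, angles in rad, forces in N, time in s.
With the tool pointing down it reaches from about 400 to 875 mm from the base axis. Payload 4.4 kg.
Tool frame: the origin (TCP) lies on the mounting face of the last link; the fingertips stand 173 mm ahead of it and the grasp point (between the pads) lies pinch_z ahead of it (pinch_z is the distance from the TCP to the grasp point, in mm); z points along the fingers, y is the direction in which the jaws open and shut (so a half turn about z gives the same grasp; the last joint's range is limited). The gripper opens to 85 mm and grips with 20 to 120 N. Pads are 22 mm wide; open, the fingers measure 114 mm over their backs; the gripper's body (76 mm by 85 mm) begins 54 mm behind the grasp point. The pads swing forward as they close: fully open they stand 13 mm farther back than shut.
Start: joints at [-1.223, 0.628, 0.038, 1.517, -0.027, 0.996, -0.02], TCP at [261.343, 595.16, 404.713] pointing down, gripper open.
Joint ranges: [-3.06, 3.06], [-0.37, 2.12], [-1.25, 1.32], [0.18, 2.47], [-1.1, 4.24], [0.23, 1.98], [-2.94, 2.94]. Speed limits (rad/s): [2.57, 2.57, 3.14, 3.14, 3.14, 3.14, 3.14].

### API

Orientations are given as a 3x3 rotation matrix whose columns are the frame's x, y, z axes.
In Python, from workcell import read_state, grab_frame, camera_model, job_done, spot_in, pinpoint, pinch_z gives the robot as it stands.
- The arm moves only by the tool arm_command, never from a script. Its argument "commands" is a list of rows, each an object of numbers: "tx", "ty", "tz": the shift along the tool's x, y, z in m; "rx", "ry", "rz": the turn, a rotation vector about the tool's x, y, z in rad; "hand": the opening, from 0 (shut) to 1 (fully open). In form: [{"tx": .., "ty": .., "tz": .., "rx": .., "ry": .., "rz": .., "hand": ..}, ...]. A call has exactly 8 rows; each row is the pose to reach, as a shift and turn from the pose commanded when the call began, along the tool's axes at that moment; what a row does not reach only later rows make up. A row lasts 1/12 s, in which the tool goes at most 41.7 mm and 7.16 degrees, less where a joint would pass 70% of its speed; a pose out of reach is approached as far as the arm can. A call with a gripper value outside its range is refused whole. The fingers move at their own pace and stop on an object; the grip force is fixed at half the most. Time passes only in rows, so rows that repeat a pose let the fingers close, or fill a call up. It gives the time, the measured TCP pose, the force and the opening at its end, in the units of the state.
- read_state(): the state, without advancing time (a new reading comes with each control period).
- grab_frame(name): name is "scene" or "top" or "wrist"; returns the picture (480x640x3 uint8, blue, green, red); there is no depth.
- camera_model(name): a dict with "fov_y" (degrees; the focal length in pixels is half the picture's height over the tangent of half this angle, whatever the lens; pixels are square), "cx", "cy" (the principal point, pixels), "extrinsics" (4x4, takes a point from world to camera coordinates). Camera axes: x right, y up, looking along -z (the intrinsics and any distortion apply to the point x, -y, -z); pixel columns grow to the right and rows downward; lengths in mm; the calibration is good to about 2 mm. A picture is of the moment at which its call begins: read the wrist's pose just before it. camera_model takes no time and is no camera call; for the wrist camera it gives the pose at the moment of the call.
- job_done(): hands the job in, once; it reports no verdict.
Trained networks look in the newest picture that a camera, given by its name, has taken for a name from the list of things; names that differ only in an ending like _2 or _b are one class to them, and where a whole thing is asked for, a point or a joint stands for the part that bears it (a point fixed in the world has none). Each returns a list of dicts, best first, with "p" (0 to 1); they miss things now and then, are a little off and sometimes report something else, mostly with a low value. They report only what shows in the picture. A call takes as long as a camera call.
- spot_in(camera, name): "extent" ([left, top, width, height] in pixels, round what is visible of it).
- pinpoint(camera, name): "position" ([row, column] in pixels: a listed point, or the origin of a listed thing).
The state is a dict: "time": time; "joint_pos": joint angles; "qd": joint speeds; "tau": joint torques, N m; "tool_pos": TCP position; "ee_rot": TCP orientation; "force": force on the tool from outside, world axes, zero at the start; "torque": the same for the moment, N m; "opening": opening from 0.0 (shut) to 1.0 (fully open).
Only numpy, scipy, OpenCV 4.12 (cv2) and the standard library are available. Lean on these libraries where they do the work, as an engineer would, in place of code of your own. Each camera call takes 0.05 s, during which the arm holds its last target.

## Working session

There is one attempt and no reset: what is moved stays moved. The work goes in short steps, Python scripts to look and compute and a tool call to move; the robot and the scene stay as the last step left them, time stands still between calls to the robot, and variables do not carry over. Pictures are saved under pics/ and viewed, and the job is handed in when it is done.

Besides the shell and the picture viewer there is one more tool, called after "Call:" by a JSON object that holds its "api" and its "payload". arm_command: Moves the arm, as the interface text tells. Its arguments: {"type":"object","properties":{"commands":{"type":"array"}},"required":["commands"]}

```bash
mkdir -p pics; ls; cat > h.py <<'E'
import numpy as np, cv2
from workcell import *
def save(cam,name):
    im=grab_frame(cam); cv2.imwrite('pics/'+name+'.png',im); return im
def ray(cam,px,M=None):
    # px (row,col) -> origin, direction world
    m=M or camera_model(cam); E=np.array(m['extrinsics']); f=240/np.tan(np.radians(m['fov_y'])/2)
    d=np.array([(px[1]-m['cx'])/f, -(px[0]-m['cy'])/f, -1.])
    R=E[:3,:3]; o=-R.T@E[:3,3]; return o,R.T@d
def onz(cam,px,z,M=None):
    o,d=ray(cam,px,M); return o+d*(z-o[2])/d[2]
def proj(cam,P,M=None):
    m=M or camera_model(cam); E=np.array(m['extrinsics']); f=240/np.tan(np.radians(m['fov_y'])/2)
    c=E[:3,:3]@np.asarray(P,float)+E[:3,3]
    return np.array([m['cy']-f*c[1]/-c[2], m['cx']+f*c[0]/-c[2]])
E
python3 - <<'E'
from h import *
np.set_printoptions(precision=2,suppress=True)
s=read_state(); print(s['time'],s['tool_pos'],np.array(s['ee_rot']),s['force'],s['opening'],pinch_z() if callable(pinch_z) else pinch_z)
for c in ['scene','top','wrist']:
    m=camera_model(c); print(c,m)
    save(c,c+'0')
for c in ['scene','top']:
    for n in ['holder','stand','rack','bay_left','bay_middle','bay_right','jar_blue','jar_red','jar_yellow','wash_bottle']:
        r=pinpoint(c,n)
        print(c,n,[(np.round(a['position'],1),round(a['p'],2)) for a in r][:2])
print(read_state()['time'])
E
```

```text
pics
0.0 [261.22 594.87 403.78] [[-0.92  0.4  -0.  ]
 [ 0.4   0.92 -0.  ]
 [-0.   -0.   -1.  ]] [-0.29 -0.28  0.61] 0.9977043307407694 154.70000000000002
scene {'fov_y': 42.457304938315815, 'cx': 321.4246515174794, 'cy': 244.90084554049594, 'extrinsics': array([[   -0.47,     0.88,    -0.  ,   389.35],
       [   -0.55,    -0.29,     0.79,   231.25],
       [    0.69,     0.37,     0.62, -1824.14],
       [    0.  ,     0.  ,     0.  ,     1.  ]])}
top {'fov_y': 47.56271163300818, 'cx': 315.69938024984776, 'cy': 230.61655031815081, 'extrinsics': array([[    0.01,    -1.  ,    -0.03,  -105.59],
       [    0.99,     0.  ,     0.13,  -599.72],
       [   -0.13,    -0.03,     0.99, -1081.  ],
       [    0.  ,     0.  ,     0.  ,     1.  ]])}
wrist {'fov_y': 70.30277786866446, 'cx': 320.01662231386064, 'cy': 239.59736978622797, 'extrinsics': array([[   0.4 ,    0.92,   -0.  , -649.26],
       [  -0.87,    0.38,   -0.31,   41.34],
       [  -0.29,    0.13,    0.95, -380.07],
       [   0.  ,    0.  ,    0.  ,    1.  ]])}
scene holder [(array([258.9, 442.6]), 0.86), (array([244. , 327.8])
[... 396 characters left out ...]
.5]), 0.25)]
scene jar_red [(array([286.8, 375.1]), 0.75)]
scene jar_yellow [(array([305.2, 444.2]), 0.95)]
scene wash_bottle [(array([214.1, 233.9]), 0.8)]
top holder [(array([232.6, 172. ]), 0.61), (array([311.1, 210.1]), 0.56)]
top stand [(array([311.7, 211.2]), 0.91)]
top rack [(array([239.4, 251.6]), 0.74)]
top bay_left [(array([232.9, 175.7]), 0.69)]
top bay_middle [(array([228.7, 243.8]), 0.98)]
top bay_right [(array([223.1, 313.6]), 0.9), (array([237.6, 250.1]), 0.72)]
top jar_blue [(array([176.9, 307.7]), 0.75), (array([196.7, 166.9]), 0.21)]
top jar_red [(array([183.9, 237.3]), 0.7)]
top jar_yellow [(array([192.6, 164.9]), 0.84)]
top wash_bottle [(array([282. , 477.1]), 0.77)]
1.15
```

View pics/scene0.png

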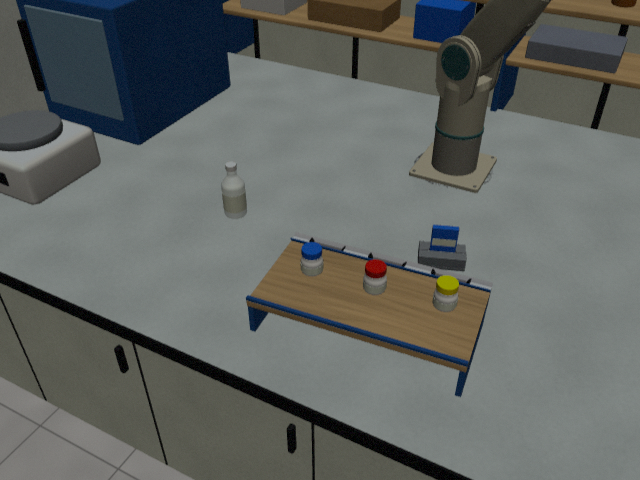

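View pics/top0.png

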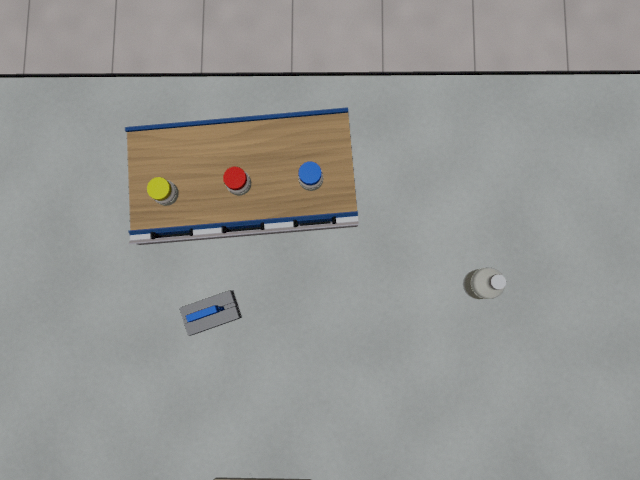

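View pics/wrist0.png

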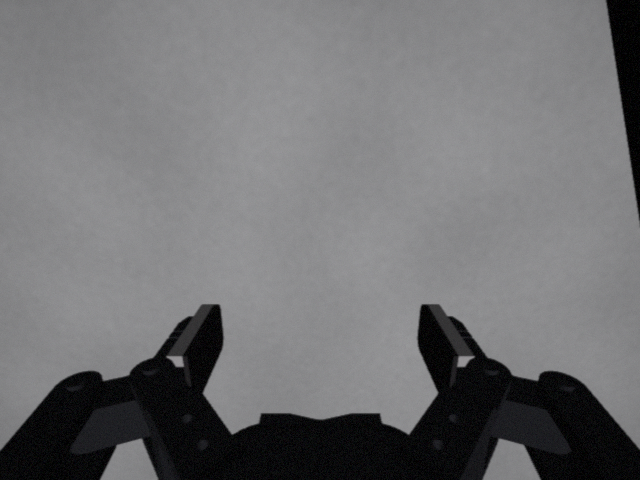

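The top view shows the blue-lidded jar in the right bay (col 310, row 174), with that bay's pocket at about col 314, row 223. The holder bar is at (col 201, row 313), and the stand is turned about 15°. Next I'll measure positions.

```bash
python3 - <<'E'
from h import *
np.set_printoptions(precision=1,suppress=True)
for n,px,z in [('bayL',(232.9,175.7),98),('bayM',(228.7,243.8),98),('bayR',(223.1,313.6),98),('stand',(311.7,211.2),0),('holder o',(311.1,210.1),7),('jb',(176.9,307.7),90),('jr',(183.9,237.3),90),('jy',(192.6,164.9),90),('wb',(282,477.1),0),('rack',(239.4,251.6),0)]:
    print('top',n,onz('top',px,z))
for n,px,z in [('bayM',(261.7,383.8),98),('bayR',(243.4,327.4),98),('bayR2',(243.4,310),98),('holder o',(258.9,442.6),7),('jb',(272.1,313.1),90),('bayL',(278,452.4),98)]:
    print('scene',n,onz('scene',px,z))
im=cv2.imread('pics/top0.png')
# blue bar of holder
hsv=cv2.cvtColor(im,cv2.COLOR_BGR2HSV)
m=cv2.inRange(hsv,(100,120,60),(125,255,255)); m[:,:180]=0;m[:,245:]=0;m[:290]=0;m[340:]=0
c=max(cv2.findContours(m,0,2)[0],key=cv2.contourArea); r=cv2.minAreaRect(c); b=cv2.boxPoints(r); print(r)
P=np.array([onz('top',(y,x),103) for x,y in b]); print(P,P.mean(0))
cv2.imwrite('pics/topz.png',cv2.resize(im[200:345,120:370],None,fx=3.2,fy=3.2,interpolation=2))
im=cv2.imread('pics/scene0.png')
cv2.imwrite('pics/scenez.png',cv2.resize(im[210:330,280:500],None,fx=3.6,fy=3.6,interpolation=2))
E
```

```text
top bayL [586.9 169.7  98. ]
top bayM [595.7  36.1  98. ]
top bayR [607.1 -99.9  98. ]
top stand [433.1 116.6   0. ]
top holder o [434.5 117.4   7. ]
top jb [700.7 -87.2  90. ]
top jr [686.5  52.6  90. ]
top jy [668.7 197.   90. ]
top wb [ 498.7 -437.4    0. ]
top rack [585.8  35.1   0. ]
scene bayM [610.1  34.9  98. ]
scene bayR [ 610.1 -101.8   98. ]
scene bayR2 [ 628.2 -136.1   98. ]
scene holder o [431.8 116.4   7. ]
scene jb [702.9 -87.7  90. ]
scene bayL [592.2 182.2  98. ]
((201.3190155029297, 313.49322509765625), (7.735736846923828, 32.019222259521484), 70.34617614746094)
[[428.1 143.9 103. ]
 [448.9  86.7 103. ]
 [435.2  81.3 103. ]
 [414.5 138.4 103. ]] [431.7 112.6 103. ]
```

View pics/topz.png

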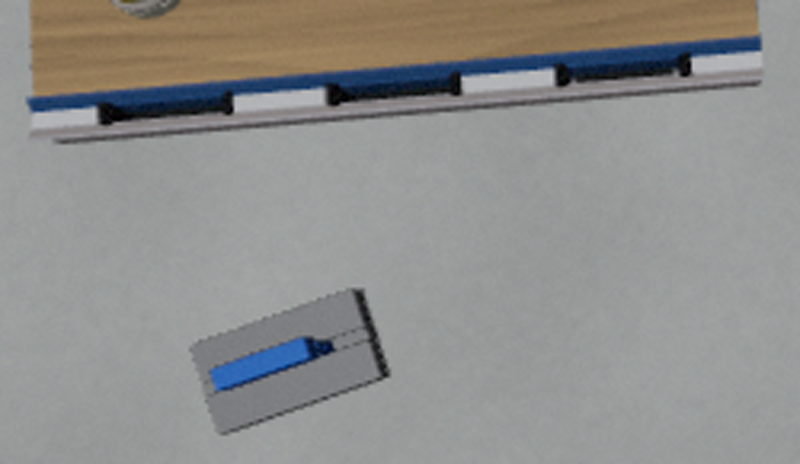

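View pics/scenez.png

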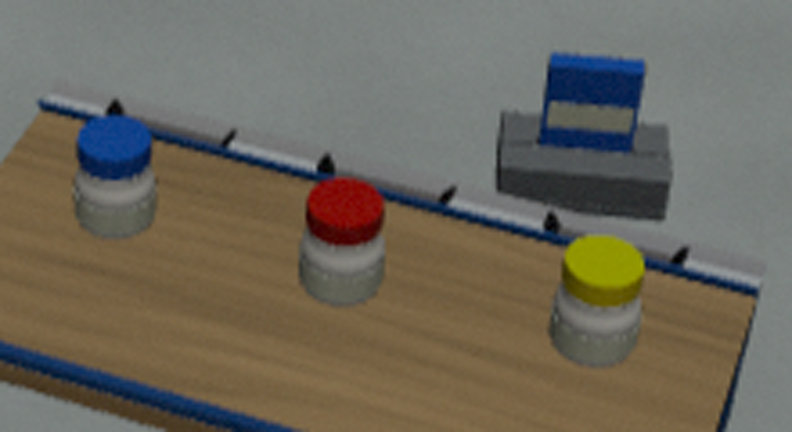

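```bash
cat >> h.py <<'E'
def delta(target, yaw_deg):
    """target TCP world mm; yaw_deg: world angle of tool y (mod 180). prints tool shift in m, and rz"""
    s=read_state(); R=np.array(s['ee_rot']); p=np.array(s['tool_pos'])
    t=R.T@(np.array(target,float)-p)/1000
    cur=np.degrees(np.arctan2(R[1,1],R[0,1])); d=(yaw_deg-cur+90)%180-90
    # target rot: z down, tool y at cur+d
    a=np.radians(cur+d); y=np.array([np.cos(a),np.sin(a),0]); z=np.array([0,0,-1.]); x=np.cross(y,z)
    rv=cv2.Rodrigues(R.T@np.stack([x,y,z],1))[0].ravel()
    print('t=%.2f p'%s['time'],np.round(p,1),'yaw %.1f'%cur,'shift',np.round(t,4),'rotvec',np.round(rv,4),'force',np.round(s['force'],1),'open %.3f'%s['opening'],'q',np.round(s['joint_pos'],2))
E
python3 - <<'E'
from h import *
np.set_printoptions(precision=1,suppress=True)
for px in [(233.1,172),(228.1,243.1),(221.9,314.8)]: print(onz('top',px,98))
print(onz('scene',(243.6,327.9),98))
s=read_state(); E=camera_model('wrist')['extrinsics']; o=-E[:3,:3].T@E[:3,3]; R=np.array(s['ee_rot'])
print('cam in tool',R.T@(o-s['tool_pos']),'look',R.T@(-E[2,:3]))
delta([432.5,114.5,340],20)
E
```

```text
[586.5 176.9  98. ]
[596.8  37.5  98. ]
[ 609.5 -102.2   98. ]
[ 610.3 -100.4   98. ]
cam in tool [80.2  0.  30.8] look [-0.3  0.   0.9]
t=1.15 p [261.4 595.2 404.7] yaw 66.3 shift [-0.3 -0.4  0.1] rotvec [ 0.  -0.   0.8] force [-0.7  0.4  0.3] open 0.999 q [-1.2  0.6  0.   1.5 -0.   1.  -0. ]
```

```bash
python3 - <<'E'
from h import *
delta([432.5,114.5,330],20)
E
```

```text
t=1.15 p [261.4 595.2 404.7] yaw 66.3 shift [-0.35   -0.3713  0.0747] rotvec [ 0.     -0.      0.8079] force [-0.7  0.4  0.3] open 0.999 q [-1.22  0.63  0.04  1.52 -0.03  1.   -0.02]
```

Call:
{"api": "arm_command", "payload": {"commands": [{"tx": -0.022,"ty": -0.023,"tz": 0,"rx": 0,"ry": 0,"rz": 0.08,"hand": 0.6},{"tx": -0.044,"ty": -0.046,"tz": 0,"rx": 0,"ry": 0,"rz": 0.16,"hand": 0.6},{"tx": -0.066,"ty": -0.07,"tz": 0,"rx": 0,"ry": 0,"rz": 0.24,"hand": 0.6},{"tx": -0.088,"ty": -0.093,"tz": 0,"rx": 0,"ry": 0,"rz": 0.32,"hand": 0.6},{"tx": -0.11,"ty": -0.117,"tz": 0,"rx": 0,"ry": 0,"rz": 0.4,"hand": 0.6},{"tx": -0.132,"ty": -0.14,"tz": 0,"rx": 0,"ry": 0,"rz": 0.48,"hand": 0.6},{"tx": -0.154,"ty": -0.163,"tz": 0,"rx": 0,"ry": 0,"rz": 0.56,"hand": 0.6},{"tx": -0.176,"ty": -0.187,"tz": 0,"rx": 0,"ry": 0,"rz": 0.64,"hand": 0.6}]}}

```text
time: 1.82
tool_pos: [347.7, 351.8, 405.0]
ee_rot: [[-0.491, 0.871, 0.001], [0.871, 0.491, 0.001], [0.0, 0.001, -1.0]]
force: [0.1, 0.4, 0.8]
opening: 0.598
```

```bash
python3 - <<'E'
from h import *
delta([432.5,114.5,330],20); print(pinch_z() if callable(pinch_z) else pinch_z)
E
```

```text
t=1.82 p [347.7 351.8 405. ] yaw 29.4 shift [-0.2484 -0.0427  0.0748] rotvec [ 0.0008 -0.0005  0.1642] force [0.1 0.4 0.8] open 0.598 q [-1.01  0.41  0.23  1.95 -0.13  0.79 -0.2 ]
154.70000000000002
```

Call:
{"api": "arm_command", "payload": {"commands": [{"tx": -0.036,"ty": -0.006,"tz": 0.01,"rx": 0,"ry": 0,"rz": 0.024,"hand": 0.6},{"tx": -0.071,"ty": -0.012,"tz": 0.02,"rx": 0,"ry": 0,"rz": 0.048,"hand": 0.6},{"tx": -0.107,"ty": -0.018,"tz": 0.03,"rx": 0,"ry": 0,"rz": 0.072,"hand": 0.6},{"tx": -0.142,"ty": -0.024,"tz": 0.04,"rx": 0,"ry": 0,"rz": 0.096,"hand": 0.6},{"tx": -0.178,"ty": -0.03,"tz": 0.05,"rx": 0,"ry": 0,"rz": 0.12,"hand": 0.6},{"tx": -0.213,"ty": -0.036,"tz": 0.06,"rx": 0,"ry": 0,"rz": 0.144,"hand": 0.6},{"tx": -0.248,"ty": -0.043,"tz": 0.07,"rx": 0,"ry": 0,"rz": 0.164,"hand": 0.6},{"tx": -0.248,"ty": -0.043,"tz": 0.075,"rx": 0,"ry": 0,"rz": 0.164,"hand": 0.6}]}}

```text
time: 2.48
tool_pos: [434.3, 109.3, 329.3]
ee_rot: [[-0.334, 0.942, 0.002], [0.942, 0.334, -0.004], [-0.004, 0.0, -1.0]]
force: [0.4, 1.0, 0.6]
opening: 0.602
```

```bash
python3 - <<'E'
from h import *
delta([432.5,114.5,243],20)
M=camera_model('wrist'); im=save('wrist','wrist1')
print(proj('wrist',[432.5,114.5,103],M), proj('wrist',[434,116,7],M))
E
```

```text
t=2.48 p [434.3 109.3 329.3] yaw 19.5 shift [0.0059 0.     0.0863] rotvec [ 0.0002  0.0041 -0.0081] force [0.4 1.  0.6] open 0.602 q [-0.48  0.48  0.23  2.14 -0.2   0.54  0.25]
[254.08238488 319.3628678 ] [214.04813326 321.70090876]
```

View pics/wrist1.png

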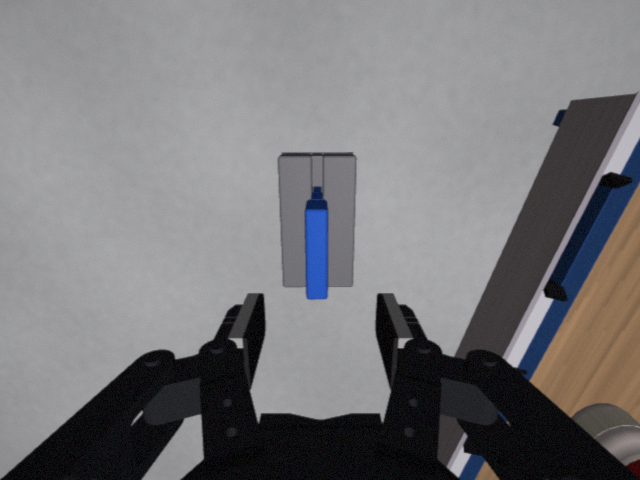

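The wrist view shows the holder bar centred at col 316.5, rows 206–298. It is parallel to the jaws and between the pads, within 3 px of the prediction.

```bash
python3 - <<'E'
from h import *
M=camera_model('wrist')
np.set_printoptions(precision=2,suppress=True)
im=cv2.imread('pics/wrist1.png'); hsv=cv2.cvtColor(im,cv2.COLOR_BGR2HSV)
m=cv2.inRange(hsv,(100,120,140),(125,255,255)); m[:,:280]=0;m[:,355:]=0
c=max(cv2.findContours(m,0,2)[0],key=cv2.contourArea); r=cv2.minAreaRect(c); print(r)
b=cv2.boxPoints(r); P=np.array([onz('wrist',(y,x),103,M) for x,y in b]); print(P,P.mean(0))
e=P[1]-P[0]; e2=P[2]-P[1]; print([ (np.hypot(*v[:2]),np.degrees(np.arctan2(v[1],v[0]))) for v in (e,e2)])
c=P.mean(0); delta([c[0],c[1],88+154.7],19.8)
# rack pockets from wrist: cheeks
for px in [(180,616),(291,556)]: print(onz('wrist',px,98,M))
E
```

```text
((316.0, 254.0), (88.0, 20.0), 90.0)
[[414.1  141.57 103.  ]
 [425.11 145.53 103.  ]
 [444.87  91.51 103.  ]
 [432.87  87.18 103.  ]] [429.24 116.45 103.  ]
[(np.float64(11.702634926822643), np.float64(19.793800631667942)), (np.float64(57.52116296311485), np.float64(-69.9077187112971))]
t=2.53 p [433.2 112.4 328.7] yaw 19.7 shift [ 0.01 -0.    0.09] rotvec [-0.  0. -0.] force [-1.1  0.4 -1.2] open 0.601 q [-0.48  0.48  0.23  2.14 -0.2   0.54  0.24]
[578.49 218.5   98.  ]
[584.61 144.42  98.  ]
```

```bash
cat > w.py <<'E'
from h import *
import sys
np.set_printoptions(precision=2,suppress=True)
M=camera_model('wrist'); im=save('wrist',sys.argv[1])
hsv=cv2.cvtColor(im,cv2.COLOR_BGR2HSV)
m=cv2.inRange(hsv,(100,120,120),(125,255,255)); m[:,:280]=0;m[:,355:]=0
c=max(cv2.findContours(m,0,2)[0],key=cv2.contourArea); r=cv2.minAreaRect(c); print(r)
b=cv2.boxPoints(r); P=np.array([onz('wrist',(y,x),103,M) for x,y in b]); print(P.mean(0))
e=P[1]-P[0]; e2=P[2]-P[1]; print([ (np.hypot(*v[:2]),np.degrees(np.arctan2(v[1],v[0]))) for v in (e,e2)])
c=P.mean(0); np.set_printoptions(precision=5,suppress=True); delta([c[0],c[1],88+154.7],19.8)
E
python3 w.py wrist2
```

```text
((317.0, 260.0), (88.0, 22.0), 90.0)
[431.14 112.92 103.  ]
[(np.float64(12.946308534606324), np.float64(19.795227992357145)), (np.float64(58.210328372489485), np.float64(-69.80183591008884))]
t=2.58 p [432.7 114.8 329.2] yaw 20.0 shift [-0.0012 -0.002   0.0865] rotvec [-0.0015  0.0002  0.0032] force [-0.1  1.3 -0.2] open 0.600 q [-0.48  0.48  0.23  2.14 -0.2   0.54  0.24]
```

View pics/wrist2.png

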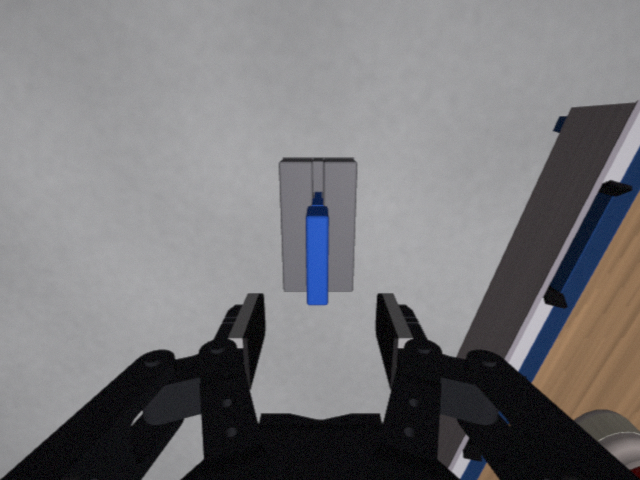

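The bar sits at col 317.5, with the pads' middle at 320.5, so it is about 2 mm off in tool −y. Next I descend and close.

Call:
{"api": "arm_command", "payload": {"commands": [{"tx": -0.001,"ty": -0.002,"tz": 0.022,"rx": 0,"ry": 0,"rz": 0,"hand": 0.6},{"tx": -0.001,"ty": -0.002,"tz": 0.044,"rx": 0,"ry": 0,"rz": 0,"hand": 0.6},{"tx": -0.001,"ty": -0.002,"tz": 0.066,"rx": 0,"ry": 0,"rz": 0,"hand": 0.6},{"tx": -0.001,"ty": -0.002,"tz": 0.08,"rx": 0,"ry": 0,"rz": 0,"hand": 0.6},{"tx": -0.001,"ty": -0.002,"tz": 0.087,"rx": 0,"ry": 0,"rz": 0,"hand": 0.6},{"tx": -0.001,"ty": -0.002,"tz": 0.087,"rx": 0,"ry": 0,"rz": 0,"hand": 0.5},{"tx": -0.001,"ty": -0.002,"tz": 0.087,"rx": 0,"ry": 0,"rz": 0,"hand": 0.4},{"tx": -0.001,"ty": -0.002,"tz": 0.087,"rx": 0,"ry": 0,"rz": 0,"hand": 0.3}]}}

```text
time: 3.25
tool_pos: [431.3, 115.4, 243.5]
ee_rot: [[-0.347, 0.938, 0.002], [0.938, 0.347, 0.001], [0.0, 0.002, -1.0]]
force: [-0.0, 0.1, 0.4]
opening: 0.304
```

Call:
{"api": "arm_command", "payload": {"commands": [{"tx": 0,"ty": 0,"tz": 0,"rx": 0,"ry": 0,"rz": 0,"hand": 0.2},{"tx": 0,"ty": 0,"tz": 0,"rx": 0,"ry": 0,"rz": 0,"hand": 0.1},{"tx": 0,"ty": 0,"tz": 0,"rx": 0,"ry": 0,"rz": 0,"hand": 0.0},{"tx": 0,"ty": 0,"tz": 0,"rx": 0,"ry": 0,"rz": 0,"hand": 0.0},{"tx": 0,"ty": 0,"tz": 0,"rx": 0,"ry": 0,"rz": 0,"hand": 0.0},{"tx": 0,"ty": 0,"tz": 0,"rx": 0,"ry": 0,"rz": 0,"hand": 0.0},{"tx": 0,"ty": 0,"tz": 0,"rx": 0,"ry": 0,"rz": 0,"hand": 0.0},{"tx": 0,"ty": 0,"tz": 0,"rx": 0,"ry": 0,"rz": 0,"hand": 0.0}]}}

```text
time: 3.92
tool_pos: [431.0, 114.9, 243.7]
ee_rot: [[-0.346, 0.938, 0.001], [0.938, 0.346, 0.001], [0.0, 0.001, -1.0]]
force: [-1.0, 1.0, 5.3]
opening: 0.154
```

```bash
python3 - <<'E'
from h import *
delta([432.5,114.5,290],20)
save('wrist','wrist3'); save('scene','scene3')
im=cv2.imread('pics/scene3.png')
cv2.imwrite('pics/scene3z.png',cv2.resize(im[150:330,280:500],None,fx=3.2,fy=3.2,interpolation=2))
E
```

```text
t=3.92 p [431.  114.9 243.7] yaw 20.2 shift [-0.0009  0.0013 -0.0463] rotvec [ 0.0012 -0.0004  0.0041] force [-1.   1.   5.3] open 0.154 q [-0.41  0.64  0.13  2.21 -0.27  0.3   0.3 ]
```

View pics/scene3z.png

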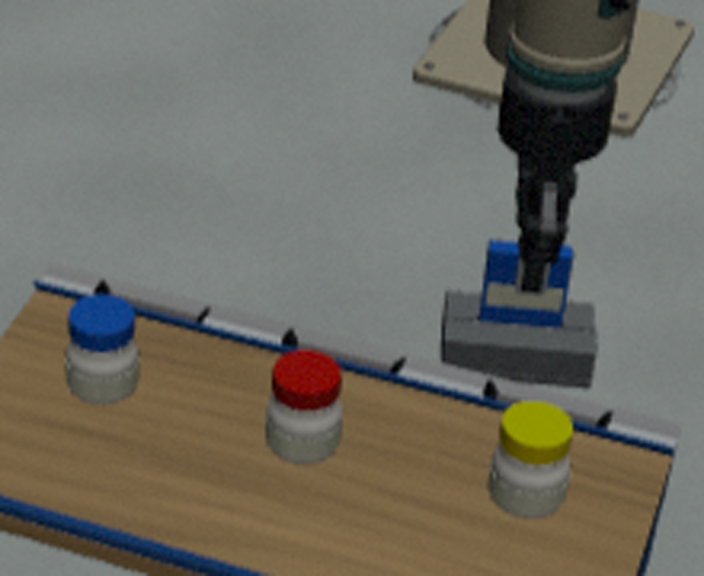

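View pics/wrist3.png

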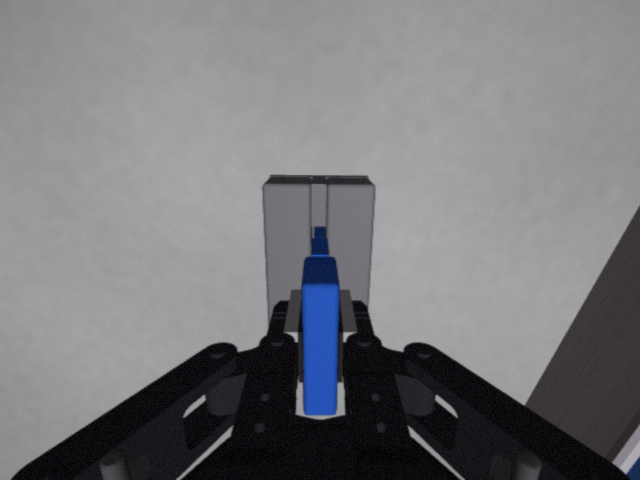

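Gripped: the opening is 13 mm on the 14 mm bar. In the wrist view the bar lies between the pads at cols 303–339. Next is the straight lift.

Call:
{"api": "arm_command", "payload": {"commands": [{"tx": 0,"ty": 0,"tz": -0.01,"rx": 0,"ry": 0,"rz": 0,"hand": 0.0},{"tx": 0,"ty": 0,"tz": -0.025,"rx": 0,"ry": 0,"rz": 0,"hand": 0.0},{"tx": 0,"ty": 0,"tz": -0.04,"rx": 0,"ry": 0,"rz": 0,"hand": 0.0},{"tx": 0,"ty": 0,"tz": -0.055,"rx": 0,"ry": 0,"rz": 0,"hand": 0.0},{"tx": 0,"ty": 0,"tz": -0.075,"rx": 0,"ry": 0,"rz": 0,"hand": 0.0},{"tx": 0,"ty": 0,"tz": -0.095,"rx": 0,"ry": 0,"rz": 0,"hand": 0.0},{"tx": 0,"ty": 0,"tz": -0.115,"rx": 0,"ry": 0,"rz": 0,"hand": 0.0},{"tx": 0,"ty": 0,"tz": -0.13,"rx": 0,"ry": 0,"rz": 0,"hand": 0.0}]}}

```text
time: 4.68
tool_pos: [430.9, 114.6, 374.8]
ee_rot: [[-0.346, 0.938, 0.002], [0.938, 0.346, 0.001], [0.0, 0.002, -1.0]]
force: [-0.8, 0.6, -1.5]
opening: 0.154
```

```bash
python3 - <<'E'
from h import *
import time
np.set_printoptions(precision=1,suppress=True)
M=camera_model('wrist')
s=read_state(); R=np.array(s['ee_rot']); p=np.array(s['tool_pos'])
im=save('wrist','wrist4')
delta([606,-101.5,373],4.7)
delta([606-12,-101.5-1,373],4.7)
E
```

```text
t=4.73 p [431.7 114.7 376.7] yaw 20.2 shift [-0.3  0.1  0. ] rotvec [ 0.  -0.   0.3] force [0.4 0.6 1. ] open 0.156 q [-0.5  0.4  0.3  2.1 -0.2  0.7  0.2]
t=4.73 p [431.7 114.7 376.7] yaw 20.2 shift [-0.3  0.1  0. ] rotvec [ 0.  -0.   0.3] force [0.4 0.6 1. ] open 0.156 q [-0.5  0.4  0.3  2.1 -0.2  0.7  0.2]
```

View pics/wrist4.png

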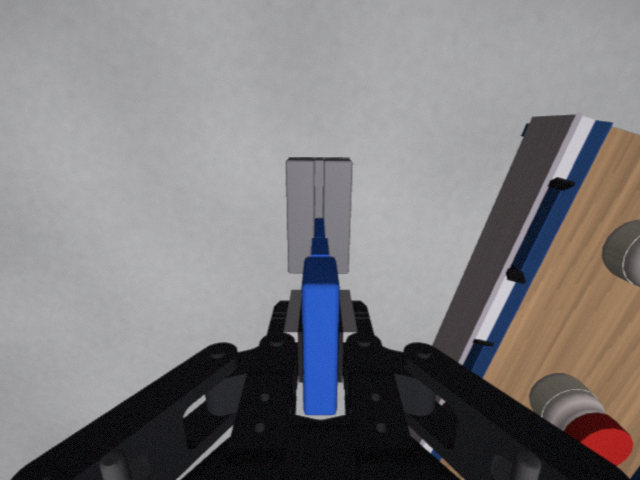

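The holder is lifted clear in the wrist view, hanging straight with its bar end faces at rows 284 and 413. Next I work out the in-hand offset and the move.

```bash
cat > inhand.py <<'E'
from h import *
# fixed camera in tool frame
s=read_state(); E=np.array(camera_model('wrist')['extrinsics']); R=np.array(s['ee_rot']); p=np.array(s['tool_pos'])
def intool(px,depth):
    o,d=ray('wrist',px); o=R.T@(o-p); d=R.T@d; return o+d*(depth-o[2])/d[2]
if __name__=='__main__':
    for px in [(284,305),(284,338),(413,304),(413,337)]: print(px,np.round(intool(px,140.7),1))
    for px in [(218,315),(218,324)]: print('blade',px,np.round(intool(px,236.7),1))
    print('top centre',np.round((intool((284,321.5),140.7)+intool((413,320.5),140.7))/2,1))
E
python3 inhand.py
python3 - <<'E'
from h import *
delta([606,-101.5,373],4.7)
E
```

```text
(284, 305) [ 27.5  -5.  140.7]
(284, 338) [ 27.5   6.8 140.7]
(413, 304) [-30.4  -6.1 140.7]
(413, 337) [-30.4   7.3 140.7]
blade (218, 315) [ 26.6  -2.7 236.7]
blade (218, 324) [ 26.6   2.9 236.7]
top centre [ -1.5   0.7 140.7]
t=4.73 p [431.7 114.7 376.7] yaw 20.2 shift [-0.2631  0.0889  0.0042] rotvec [ 0.0064 -0.0011  0.2707] force [0.4 0.6 1. ] open 0.156 q [-0.52  0.4   0.27  2.1  -0.17  0.66  0.22]
```

```bash
python3 - <<'E'
from h import *
delta([604,-185,382],4.7)
E
```

```text
t=4.73 p [431.7 114.7 376.7] yaw 20.2 shift [-0.3408  0.0582 -0.005 ] rotvec [ 0.0064 -0.0011  0.2707] force [0.4 0.6 1. ] open 0.156 q [-0.52  0.4   0.27  2.1  -0.17  0.66  0.22]
```

Call:
{"api": "arm_command", "payload": {"commands": [{"tx": -0.02,"ty": 0.003,"tz": 0,"rx": 0,"ry": 0,"rz": 0.02,"hand": 0.0},{"tx": -0.055,"ty": 0.009,"tz": -0.001,"rx": 0,"ry": 0,"rz": 0.05,"hand": 0.0},{"tx": -0.09,"ty": 0.015,"tz": -0.002,"rx": 0,"ry": 0,"rz": 0.08,"hand": 0.0},{"tx": -0.125,"ty": 0.021,"tz": -0.003,"rx": 0,"ry": 0,"rz": 0.11,"hand": 0.0},{"tx": -0.16,"ty": 0.027,"tz": -0.004,"rx": 0,"ry": 0,"rz": 0.14,"hand": 0.0},{"tx": -0.195,"ty": 0.033,"tz": -0.005,"rx": 0,"ry": 0,"rz": 0.17,"hand": 0.0},{"tx": -0.23,"ty": 0.039,"tz": -0.005,"rx": 0,"ry": 0,"rz": 0.2,"hand": 0.0},{"tx": -0.265,"ty": 0.045,"tz": -0.005,"rx": 0,"ry": 0,"rz": 0.23,"hand": 0.0}]}}

```text
time: 5.4
tool_pos: [565.1, -119.9, 377.6]
ee_rot: [[-0.121, 0.993, -0.0], [0.993, 0.121, 0.0], [0.0, -0.0, -1.0]]
force: [0.3, 0.5, -1.9]
opening: 0.157
```

```bash
python3 - <<'E'
from h import *
delta([604,-185,382],4.7)
E
```

```text
t=5.40 p [ 565.1 -119.9  377.6] yaw 7.0 shift [-0.0693  0.0307 -0.0045] rotvec [-0.     -0.0004  0.0395] force [ 0.3  0.5 -1.9] open 0.157 q [-0.05  0.58  0.32  1.76 -0.23  0.84  0.51]
```

Call:
{"api": "arm_command", "payload": {"commands": [{"tx": -0.02,"ty": 0.01,"tz": -0.002,"rx": 0,"ry": 0,"rz": 0.02,"hand": 0.0},{"tx": -0.04,"ty": 0.02,"tz": -0.004,"rx": 0,"ry": 0,"rz": 0.04,"hand": 0.0},{"tx": -0.055,"ty": 0.026,"tz": -0.005,"rx": 0,"ry": 0,"rz": 0.04,"hand": 0.0},{"tx": -0.066,"ty": 0.03,"tz": -0.005,"rx": 0,"ry": 0,"rz": 0.04,"hand": 0.0},{"tx": -0.066,"ty": 0.03,"tz": -0.005,"rx": 0,"ry": 0,"rz": 0.04,"hand": 0.0},{"tx": -0.066,"ty": 0.03,"tz": -0.005,"rx": 0,"ry": 0,"rz": 0.04,"hand": 0.0},{"tx": -0.066,"ty": 0.03,"tz": -0.005,"rx": 0,"ry": 0,"rz": 0.04,"hand": 0.0},{"tx": -0.066,"ty": 0.03,"tz": -0.005,"rx": 0,"ry": 0,"rz": 0.04,"hand": 0.0}]}}

```text
time: 6.07
tool_pos: [602.3, -178.7, 382.6]
ee_rot: [[-0.085, 0.996, -0.001], [0.996, 0.085, 0.001], [0.001, -0.001, -1.0]]
force: [0.8, 0.6, -1.2]
opening: 0.155
```

```bash
python3 - <<'E'
from h import *
import pickle
delta([609.3,-99.5,360],4.7)
M=camera_model('wrist'); s=read_state(); save('wrist','wrist5'); pickle.dump((M,s),open('w5.pkl','wb'))
for n in ['bay_right','bay_middle','holder']:
    print(n,[(np.round(a['position'],1),round(a['p'],2)) for a in pinpoint('wrist',n)][:3])
print(proj('wrist',[609.5,-101.5,98],M))
delta([609.3,-99.5,360],4.7)
E
```

```text
t=6.07 p [ 602.3 -178.7  382.6] yaw 4.9 shift [0.0782 0.0137 0.0227] rotvec [-0.0007 -0.0015  0.0027] force [ 0.8  0.6 -1.2] open 0.155 q [ 0.05  0.64  0.33  1.61 -0.24  0.93  0.55]
bay_right [(array([132.2, 337. ]), 0.66)]
bay_middle []
holder [(array([259.5, 321.8]), 0.61)]
[133.86322602 338.91754575]
t=6.27 p [ 602.6 -179.4  382.8] yaw 4.8 shift [0.0791 0.0134 0.0229] rotvec [ 0.0001 -0.0004  0.002 ] force [-0.2 -0.6 -0.8] open 0.159 q [ 0.05  0.64  0.33  1.61 -0.24  0.93  0.55]
```

View pics/wrist5.png

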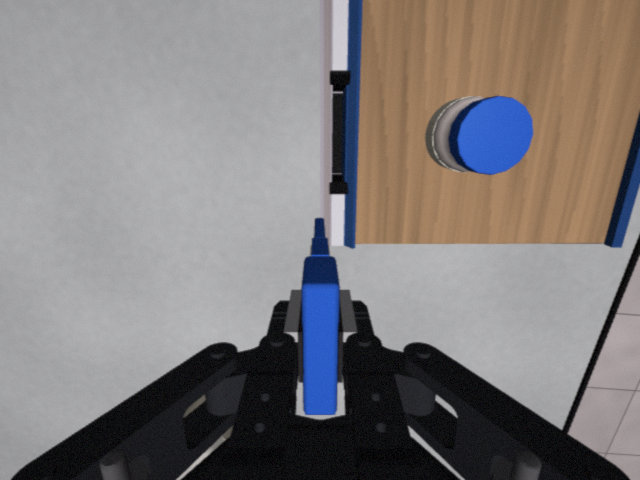

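The wrist view shows the right pocket by the blue jar, with its cheeks at rows 77 and 187 and its centre at about row 132, col 339. That is within 2 px of the prediction. I'll zoom in for the exact x.

```bash
python3 - <<'E'
from h import *
import pickle
M,s=pickle.load(open('w5.pkl','rb'))
im=cv2.imread('pics/wrist5.png')
cv2.imwrite('pics/w5z.png',cv2.resize(im[40:260,290:390],None,fx=2.7,fy=2.7,interpolation=0) if 0 else cv2.resize(im[50:250,300:380],None,fx=3,fy=3,interpolation=0))
print(im[130,322:372].sum(1)); print(im[78,322:372].sum(1))
for px in [(132,339),(132,337),(77,340),(187,338)]: print(px,np.round(onz('wrist',px,98,M),1),np.round(onz('wrist',px,90,M),1))
E
```

```text
[491 482 447 435 440 433 436 433 444 424 297 133  89  75  76  66  72  79
  73  86  80  72  86 119 183 194 185 178 180 182 183 166 185 207 221 239
 307 359 380 377 385 377 389 363 371 367 364 358 359 359]
[485 467 442 433 435 437 419 314 133  19  22  46  40  53  46  47  55  26
  16  49  45  41  34  44  28  42  29  58 133 177 199 172 194 184 195 236
 230 260 327 350 358 357 348 354 357 360 358 351 350 350]
(132, 339) [ 609.4 -100.2   98. ] [ 609.9 -100.3   90. ]
(132, 337) [ 608.  -100.4   98. ] [ 608.4 -100.4   90. ]
(77, 340) [606.5 -64.8  98. ] [606.8 -63.8  90. ]
(187, 338) [ 612.7 -139.2   98. ] [ 613.2 -140.5   90. ]
```

View pics/w5z.png

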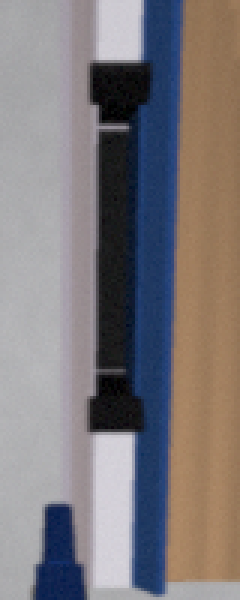

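Everything agrees: pocket centre about (609.4, −101), rack yaw 4.7°. I'll move above the pocket with the lower edge at about z 112.

Call:
{"api": "arm_command", "payload": {"commands": [{"tx": 0.01,"ty": 0.013,"tz": 0,"rx": 0,"ry": 0,"rz": 0,"hand": 0.0},{"tx": 0.03,"ty": 0.0135,"tz": 0.005,"rx": 0,"ry": 0,"rz": 0,"hand": 0.0},{"tx": 0.05,"ty": 0.0135,"tz": 0.015,"rx": 0,"ry": 0,"rz": 0,"hand": 0.0},{"tx": 0.07,"ty": 0.0135,"tz": 0.025,"rx": 0,"ry": 0,"rz": 0,"hand": 0.0},{"tx": 0.08,"ty": 0.0135,"tz": 0.033,"rx": 0,"ry": 0,"rz": 0,"hand": 0.0},{"tx": 0.08,"ty": 0.0135,"tz": 0.033,"rx": 0,"ry": 0,"rz": 0,"hand": 0.0},{"tx": 0.08,"ty": 0.0135,"tz": 0.033,"rx": 0,"ry": 0,"rz": 0,"hand": 0.0},{"tx": 0.08,"ty": 0.0135,"tz": 0.033,"rx": 0,"ry": 0,"rz": 0,"hand": 0.0}]}}

```text
time: 6.93
tool_pos: [609.6, -101.1, 350.3]
ee_rot: [[-0.081, 0.997, 0.001], [0.997, 0.081, -0.002], [-0.002, 0.001, -1.0]]
force: [0.8, 0.4, -0.8]
opening: 0.152
```

```bash
python3 - <<'E'
from h import *
delta([609.2,-99.1,345],4.7)
save('scene','scene6');save('wrist','wrist6')
delta([609.2,-99.1,345],4.7)
im=cv2.imread('pics/scene6.png')
cv2.imwrite('pics/scene6z.png',cv2.resize(im[130:310,260:480],None,fx=3.2,fy=3.2,interpolation=2))
E
```

```text
t=6.93 p [ 609.6 -101.1  350.3] yaw 4.7 shift [ 0.0021 -0.0003  0.0053] rotvec [ 0.001   0.0019 -0.0007] force [ 0.8  0.4 -0.8] open 0.152 q [-0.08  0.66  0.32  1.67 -0.26  0.85  0.44]
t=7.03 p [ 609.6 -101.3  350.5] yaw 4.6 shift [ 0.0023 -0.0003  0.0055] rotvec [ 0.0014  0.0016 -0.0015] force [-0.4  0.3 -1.3] open 0.156 q [-0.08  0.66  0.32  1.67 -0.26  0.85  0.44]
```

View pics/scene6z.png

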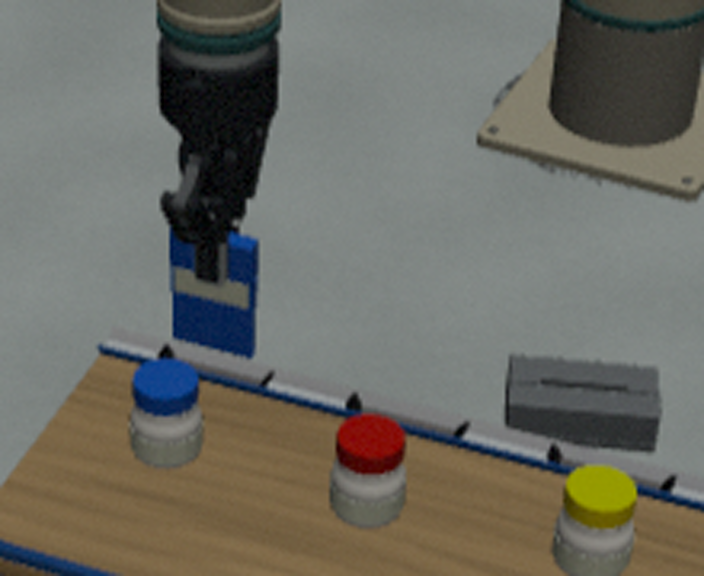

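View pics/wrist6.png

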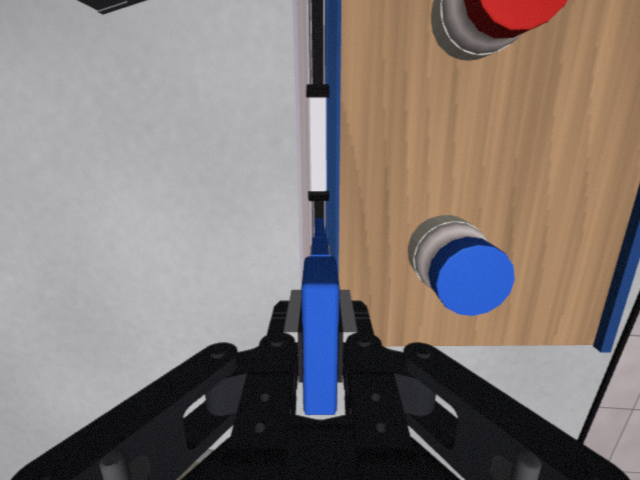

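Both views show the holder upright over the right pocket, and in the wrist view the blade at col 320 lines up with the pocket at col 318.5. I'll correct by about 2 mm and lower it into the flare, stopping above the seat.

Call:
{"api": "arm_command", "payload": {"commands": [{"tx": 0.002,"ty": -0.0005,"tz": 0.005,"rx": 0,"ry": 0,"rz": 0,"hand": 0.0},{"tx": 0.002,"ty": -0.0005,"tz": 0.01,"rx": 0,"ry": 0,"rz": 0,"hand": 0.0},{"tx": 0.002,"ty": -0.0005,"tz": 0.015,"rx": 0,"ry": 0,"rz": 0,"hand": 0.0},{"tx": 0.002,"ty": -0.0005,"tz": 0.02,"rx": 0,"ry": 0,"rz": 0,"hand": 0.0},{"tx": 0.002,"ty": -0.0005,"tz": 0.025,"rx": 0,"ry": 0,"rz": 0,"hand": 0.0},{"tx": 0.002,"ty": -0.0005,"tz": 0.03,"rx": 0,"ry": 0,"rz": 0,"hand": 0.0},{"tx": 0.002,"ty": -0.0005,"tz": 0.035,"rx": 0,"ry": 0,"rz": 0,"hand": 0.0},{"tx": 0.002,"ty": -0.0005,"tz": 0.038,"rx": 0,"ry": 0,"rz": 0,"hand": 0.0}]}}

```text
time: 7.7
tool_pos: [608.6, -97.4, 310.8]
ee_rot: [[-0.083, 0.997, -0.001], [0.997, 0.083, 0.0], [0.0, -0.001, -1.0]]
force: [-0.7, -0.2, -0.3]
opening: 0.158
```

Lower edge at about z 74, with no contact force. It's in the pocket, so I continue slowly to the seat.

Call:
{"api": "arm_command", "payload": {"commands": [{"tx": 0,"ty": 0,"tz": 0.0015,"rx": 0,"ry": 0,"rz": 0,"hand": 0.0},{"tx": 0,"ty": 0,"tz": 0.003,"rx": 0,"ry": 0,"rz": 0,"hand": 0.0},{"tx": 0,"ty": 0,"tz": 0.0045,"rx": 0,"ry": 0,"rz": 0,"hand": 0.0},{"tx": 0,"ty": 0,"tz": 0.006,"rx": 0,"ry": 0,"rz": 0,"hand": 0.0},{"tx": 0,"ty": 0,"tz": 0.0075,"rx": 0,"ry": 0,"rz": 0,"hand": 0.0},{"tx": 0,"ty": 0,"tz": 0.009,"rx": 0,"ry": 0,"rz": 0,"hand": 0.0},{"tx": 0,"ty": 0,"tz": 0.0105,"rx": 0,"ry": 0,"rz": 0,"hand": 0.0},{"tx": 0,"ty": 0,"tz": 0.012,"rx": 0,"ry": 0,"rz": 0,"hand": 0.0}]}}

```text
time: 8.37
tool_pos: [608.9, -97.4, 299.6]
ee_rot: [[-0.083, 0.997, 0.0], [0.997, 0.083, 0.0], [0.0, 0.0, -1.0]]
force: [-0.1, 0.5, 2.5]
opening: 0.154
```

Call:
{"api": "arm_command", "payload": {"commands": [{"tx": 0,"ty": 0,"tz": 0.0005,"rx": 0,"ry": 0,"rz": 0,"hand": 0.0},{"tx": 0,"ty": 0,"tz": 0.001,"rx": 0,"ry": 0,"rz": 0,"hand": 0.0},{"tx": 0,"ty": 0,"tz": 0.0015,"rx": 0,"ry": 0,"rz": 0,"hand": 0.0},{"tx": 0,"ty": 0,"tz": 0.002,"rx": 0,"ry": 0,"rz": 0,"hand": 0.0},{"tx": 0,"ty": 0,"tz": 0.0025,"rx": 0,"ry": 0,"rz": 0,"hand": 0.0},{"tx": 0,"ty": 0,"tz": 0.003,"rx": 0,"ry": 0,"rz": 0,"hand": 0.0},{"tx": 0,"ty": 0,"tz": 0.003,"rx": 0,"ry": 0,"rz": 0,"hand": 0.0},{"tx": 0,"ty": 0,"tz": 0.003,"rx": 0,"ry": 0,"rz": 0,"hand": 0.0}]}}

```text
time: 9.03
tool_pos: [608.9, -97.4, 296.9]
ee_rot: [[-0.083, 0.997, 0.0], [0.997, 0.083, 0.0], [0.0, 0.0, -1.0]]
force: [-1.6, 0.9, 4.1]
opening: 0.153
```

Call:
{"api": "arm_command", "payload": {"commands": [{"tx": 0,"ty": 0,"tz": 0.0005,"rx": 0,"ry": 0,"rz": 0,"hand": 0.0},{"tx": 0,"ty": 0,"tz": 0.001,"rx": 0,"ry": 0,"rz": 0,"hand": 0.0},{"tx": 0,"ty": 0,"tz": 0.0015,"rx": 0,"ry": 0,"rz": 0,"hand": 0.0},{"tx": 0,"ty": 0,"tz": 0.002,"rx": 0,"ry": 0,"rz": 0,"hand": 0.0},{"tx": 0,"ty": 0,"tz": 0.0025,"rx": 0,"ry": 0,"rz": 0,"hand": 0.0},{"tx": 0,"ty": 0,"tz": 0.003,"rx": 0,"ry": 0,"rz": 0,"hand": 0.0},{"tx": 0,"ty": 0,"tz": 0.003,"rx": 0,"ry": 0,"rz": 0,"hand": 0.0},{"tx": 0,"ty": 0,"tz": 0.003,"rx": 0,"ry": 0,"rz": 0,"hand": 0.0}]}}

```text
time: 9.7
tool_pos: [608.9, -97.4, 294.0]
ee_rot: [[-0.083, 0.997, 0.0], [0.997, 0.083, 0.0], [0.0, 0.0, -1.0]]
force: [-2.2, 0.6, 6.2]
opening: 0.152
```

Call:
{"api": "arm_command", "payload": {"commands": [{"tx": 0,"ty": 0,"tz": 0.0005,"rx": 0,"ry": 0,"rz": 0,"hand": 0.0},{"tx": 0,"ty": 0,"tz": 0.001,"rx": 0,"ry": 0,"rz": 0,"hand": 0.0},{"tx": 0,"ty": 0,"tz": 0.0015,"rx": 0,"ry": 0,"rz": 0,"hand": 0.0},{"tx": 0,"ty": 0,"tz": 0.0015,"rx": 0,"ry": 0,"rz": 0,"hand": 0.0},{"tx": 0,"ty": 0,"tz": 0.0015,"rx": 0,"ry": 0,"rz": 0,"hand": 0.0},{"tx": 0,"ty": 0,"tz": 0.0015,"rx": 0,"ry": 0,"rz": 0,"hand": 0.0},{"tx": 0,"ty": 0,"tz": 0.0015,"rx": 0,"ry": 0,"rz": 0,"hand": 0.0},{"tx": 0,"ty": 0,"tz": 0.0015,"rx": 0,"ry": 0,"rz": 0,"hand": 0.0}]}}

```text
time: 10.37
tool_pos: [608.9, -97.5, 292.6]
ee_rot: [[-0.083, 0.997, 0.0], [0.997, 0.083, 0.0], [0.0, 0.0, -1.0]]
force: [-1.0, 0.2, 7.1]
opening: 0.153
```

Call:
{"api": "arm_command", "payload": {"commands": [{"tx": 0,"ty": 0,"tz": 0.0005,"rx": 0,"ry": 0,"rz": 0,"hand": 0.0},{"tx": 0,"ty": 0,"tz": 0.001,"rx": 0,"ry": 0,"rz": 0,"hand": 0.0},{"tx": 0,"ty": 0,"tz": 0.001,"rx": 0,"ry": 0,"rz": 0,"hand": 0.0},{"tx": 0,"ty": 0,"tz": 0.001,"rx": 0,"ry": 0,"rz": 0,"hand": 0.0},{"tx": 0,"ty": 0,"tz": 0.001,"rx": 0,"ry": 0,"rz": 0,"hand": 0.0},{"tx": 0,"ty": 0,"tz": 0.001,"rx": 0,"ry": 0,"rz": 0,"hand": 0.0},{"tx": 0,"ty": 0,"tz": 0.001,"rx": 0,"ry": 0,"rz": 0,"hand": 0.0},{"tx": 0,"ty": 0,"tz": 0.001,"rx": 0,"ry": 0,"rz": 0,"hand": 0.0}]}}

```text
time: 11.03
tool_pos: [608.9, -97.5, 291.7]
ee_rot: [[-0.083, 0.997, 0.0], [0.997, 0.083, 0.0], [0.0, 0.0, -1.0]]
force: [-1.6, 0.6, 8.6]
opening: 0.154
```

Call:
{"api": "arm_command", "payload": {"commands": [{"tx": 0,"ty": 0,"tz": 0.0005,"rx": 0,"ry": 0,"rz": 0,"hand": 0.0},{"tx": 0,"ty": 0,"tz": 0.001,"rx": 0,"ry": 0,"rz": 0,"hand": 0.0},{"tx": 0,"ty": 0,"tz": 0.001,"rx": 0,"ry": 0,"rz": 0,"hand": 0.0},{"tx": 0,"ty": 0,"tz": 0.001,"rx": 0,"ry": 0,"rz": 0,"hand": 0.0},{"tx": 0,"ty": 0,"tz": 0.001,"rx": 0,"ry": 0,"rz": 0,"hand": 0.0},{"tx": 0,"ty": 0,"tz": 0.001,"rx": 0,"ry": 0,"rz": 0,"hand": 0.0},{"tx": 0,"ty": 0,"tz": 0.001,"rx": 0,"ry": 0,"rz": 0,"hand": 0.0},{"tx": 0,"ty": 0,"tz": 0.001,"rx": 0,"ry": 0,"rz": 0,"hand": 0.0}]}}

```text
time: 11.7
tool_pos: [608.9, -97.5, 291.7]
ee_rot: [[-0.083, 0.997, 0.001], [0.997, 0.083, 0.0], [0.0, 0.001, -1.0]]
force: [-3.8, 0.6, 15.5]
opening: 0.155
```

The rigid stop is reached: TCP z stayed at 291.7 while the force rose to 15.5 N. I'll check the pictures before handing in.

```bash
python3 - <<'E'
from h import *
save('scene','scene8');M=camera_model('wrist');save('wrist','wrist8');save('top','top8')
delta([609.2,-99.1,292],4.7)
for n in ['jar_blue','jar_red','jar_yellow','wash_bottle']:
    print(n,[(np.round(a['position'],1),round(a['p'],2)) for a in pinpoint('scene',n)][:1])
im=cv2.imread('pics/scene8.png')
cv2.imwrite('pics/scene8z.png',cv2.resize(im[150:330,260:480],None,fx=3.2,fy=3.2,interpolation=2))
E
```

```text
t=11.85 p [608.9 -97.5 291.7] yaw 4.7 shift [-0.0016  0.0002 -0.0003] rotvec [ 0.0009 -0.0003  0.0009] force [-3.8  0.7 13.6] open 0.157 q [-0.06  0.74  0.29  1.72 -0.29  0.73  0.46]
jar_blue [(array([270.2, 312.8]), 0.73)]
jar_red [(array([286.8, 377.7]), 0.7)]
jar_yellow [(array([303.1, 444.7]), 0.78)]
wash_bottle [(array([214.3, 234.9]), 0.78)]
```

View pics/scene8z.png

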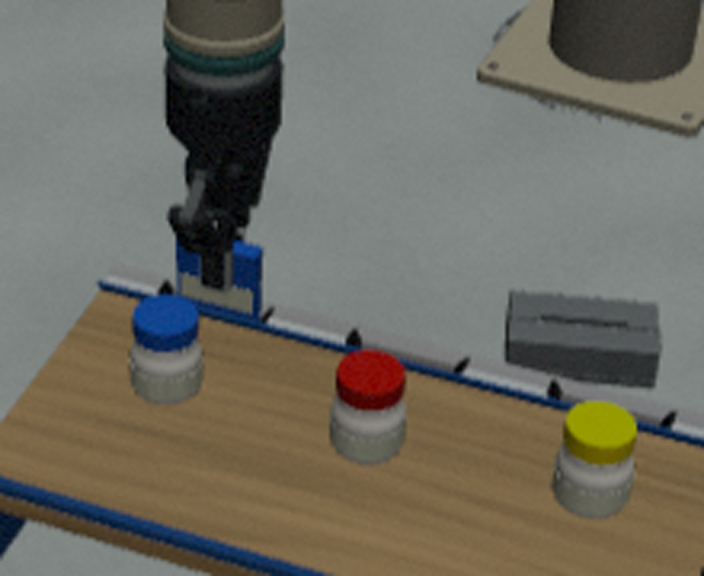

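View pics/wrist8.png

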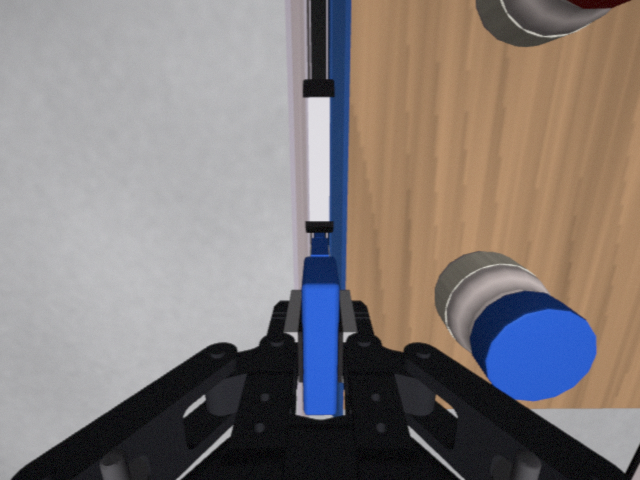

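In the views the blade is fully down in the right pocket beside the blue jar. The bar has not moved in the grip (rows 284–413 as before), the jars are unmoved, and the force is steady at 13.6–15.5 N. Handing in.

```bash
python3 - <<'E'
from h import *
print(job_done()); delta([609.2,-99.1,292],4.7)
E
```

```text
the job is handed in; nothing more can be done
None
the job is handed in; nothing more can be done
```

I took the blue label holder out of its stand and pushed it down into the right bay's pocket, where the blue-lidded jar stands. I handed in at about 12 s, still gripping it and pressing it fully home. The system gives no verdict, so I can't confirm the result beyond my own checks.

- **Seat:** the holder met the seat at a tool height of about 300 mm and stopped hard at 291.7 mm, a travel of about 8 mm. The force then rose from about 9 N to 15.5 N without further motion and held at about 14 N. All readings I saw were far below the 60 N limit.
- **Holder:** it stood upright, with the tool tilted less than 0.002 rad. The grip opening was steady at about 13 mm on the 14 mm bar, with no slip in the wrist picture.
- **Position in the pocket:** the measurements agreed on the pocket centre to about 2 mm. By the last tool position, the holder sits 1–2 mm left of centre along the pocket, inside the 8 mm limit.
- **Jars and wash bottle:** the networks found them within about 3 pixels of where they started, which is within their own error. The pictures show all three jars upright; I did not look at the wash bottle again after the start, so only its network position was checked.

No check failed. One early wrist measurement was taken while the arm was still settling, so I discarded and repeated it.

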